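# Strap the gauze box down for the road

### The job

The trolley is about to be wheeled away, so fasten the gauze box in its carrying bracket: with a finger, push the open clamp strap from behind so that it swings over and lies fully down across the lid, and only then push the cam lever over and fully down on top of the strap's end. Only push, gently, and lift nothing; leave the box seated in the bracket and the things standing around where they are.

Things in the scene. Friction and masses are not known exactly. Their poses are not given: they have to be found in the camera images.
- bracket: low aluminium carrying bracket fixed to the worktop. Origin on the worktop under the middle of the box seat of its 224 x 204 x 6 mm floor plate; x along the seated box, y across it, z up. Two upright ears for the strap at y = +74 mm (87 mm high), two for the cam lever at y = -86 mm (101 mm high).
- strap (a joint): angle of the clamp strap, rad: 0 = lying flat over the lid (hard stop), 1.57 = straight up, more = leaning back away from the box (up to 2.15). No spring; friction holds it at any angle, 1 to 2 N on its outer half moves it. Flat steel strip 30 mm wide, 5 thick.
- strap_hinge (a point): on the strap's hinge axis (which runs along bracket x), mid-width: bracket x 0, y +74 mm, 78 mm above the worktop. Its y and z axes turn with the strap: the strap runs along its -y, and its +z points out of the back (pushed) face.
- strap_end (a point): middle of the strap's free end, on the back (pushed) face, 146 mm from the hinge. When flat, this face is on top, 79.5 mm above the worktop, and the strap points to bracket -y, about 3 mm clear of the lid.
- cam_lever (a joint): angle of the cam lever, rad: 0 = folded fully down (hard stop), level over the strap's free end; 1.57 = straight up; more = leaning outwards (up to 2.0). No spring; friction holds it at any angle, 3 to 4 N on its outer half moves it. Bar 18 mm wide, 8 thick, with a black grip 24 mm wide, 10 thick, over its last 34 mm.
- lever_pivot (a point): on the lever's pivot axis (along bracket x), mid-width: bracket x 0, y -86 mm, 92 mm above the worktop. Its y and z axes turn with the lever: the lever runs along its +y, and its +z points out of the outer (pushed) face.
- lever_end (a point): middle of the lever's free end, on the outer (pushed) face, 74 mm from the pivot. When down, this face is on top, 97 mm above the worktop, and the lever points to bracket +y.
- gauze_box_mid (a point): centre of the loose clear storage box with a teal clip at each end, 238 x 122 x 66 mm, 0.3 to 0.6 kg, standing in the bracket, its long side along bracket x; its lid is 72 mm above the worktop.
- bracket_seat (a point): the point of the bracket where the centre of the box belongs (39 mm above the worktop).
- dropper_2_mid (a point): small white dropper bottle, 29 mm across and 120 tall, standing beside the strap ears, on the far side; loose; the point is its centre. A bystander.
- vial_1_mid (a point): clear vial with a dark cap, 29 mm across and 74 tall, standing beside the lever ears, on the far side; loose; the point is its centre. A bystander.
- vial_2_mid (a point): clear vial with a dark cap, 29 mm across and 74 tall, standing beside the strap ears, on the near side; loose; the point is its centre. A bystander.
- tape_roll_mid (a point): roll of white tape lying flat, 69 mm across and 25 high, outside the lever ears; loose; the point is its centre. A bystander.
- gauze_pack_2_mid (a point): flat white gauze pack, 86 x 59 x 13 mm, in front of the bracket; loose; the point is its centre. A bystander.

How it is judged (in metres and radians):
On the way, in this order (a step that is already met when the one before it is completed fails the run):
1. the strap lies down across the lid while the cam lever still stands up (value of joint strap below 0.06 rad and value of joint cam_lever above 1.2 rad), for 0.2 s.
2. the cam lever is fully down over the strap (value of joint cam_lever below 0.08 rad and value of joint strap below 0.06 rad), for 0.2 s.
At the end, for the whole second after the job is handed in: strap within 0.06 rad and lever within 0.08 rad of fully down, both at rest, box centre within 12 mm of its seat (all of step 2 and distance between gauze_box_mid and bracket_seat below 0.012 m and velocity of joint strap between -0.05 and 0.05 rad/s and velocity of joint cam_lever between -0.05 and 0.05 rad/s); the robot touches nothing.
It fails at once if the cam lever is folded before the strap is down (value of joint cam_lever below 1 rad and value of joint strap above 0.12 rad).
It fails at once if the gauze box is lifted or shoved out of its seat (more than 15 mm) (distance between gauze_box_mid and bracket_seat above 0.015 m).
It fails at once if the strap, lever or bracket is struck, forced or pinched hard (over 90 N from the fingers) (contact force between the fingers and bracket above 90 N).
It fails at once if a bystander is moved by more than 25 mm or lifted (distance of any of dropper_2_mid, vial_1_mid, vial_2_mid, tape_roll_mid, gauze_pack_2_mid from where it was at the start of the episode above 0.025 m).
It also fails if it takes over 58 s, if anything falls off the work surface, if the arm or the gripper's body presses on something with over 40 N, if the wrist force passes 120 N, or if a joint passes its speed limit or range.

### The arm

A 6-joint arm with a two-finger parallel gripper is mounted at the origin on a cart in front of the work surface, level with it; the furniture and walls round the work are solid. World frame = base frame: x ahead of the robot, y to its left, z up, the work surface at z = 0. Lengths are in mm, angles in rad, forces in N, time in s.
With the tool pointing down it reaches from about 275 to 750 mm from the base axis. Payload 10.2 kg.
Tool frame: the origin (TCP) lies at the very end of the fingers, on their centre line; the grasp point (between the pads) lies 19 mm behind it (env.grip_point_offset is the distance from the TCP to the grasp point, in mm); z points along the fingers, y is the direction in which the jaws open and shut (so a half turn about z gives the same grasp; the last joint's range is limited). The gripper opens to 85 mm and grips with 20 to 120 N. Pads are 22 mm wide; open, the fingers measure 114 mm over their backs; the gripper's body (76 mm by 85 mm) begins 54 mm behind the grasp point. The pads swing forward as they close: fully open they stand 13 mm farther back than shut.
Start: joints at [1.012, 0.313, 1.498, -0, 1.331, -0.223], TCP at [173.013, 495.679, 200.494] pointing down, gripper open.
Joint ranges: [-2.94, 2.94], [-0.97, 2.17], [0.19, 2.56], [-1.23, 4.37], [0.02, 3.11], [-2.88, 2.88]. Speed limits (rad/s): [2.39, 2.39, 3.01, 3.14, 3.14, 3.14].

### API

Orientations are given as [roll, pitch, yaw] about the fixed x, y, z axes, in that order (R = Rz(yaw) Ry(pitch) Rx(roll)).
In Python, from workcell import env, cams, job gives the robot as it stands.
- The arm moves only by the tool carry_out, never from a script. Its argument "steps" is a list of rows, each a list of 6 numbers: the shift along the tool's x, y, z in m, then the turn, a rotation vector about the tool's x, y, z in degrees. In form: [[x, y, z, ax, ay, az], ...]. A call has 1 to 5 rows; each row shifts and turns the commanded pose from where the row before left it, along the tool's axes as they then stand; what a row does not reach is not made up. A row lasts 1/12 s, in which the tool goes at most 41.7 mm and 7.16 degrees, less where a joint would pass 70% of its speed; a pose out of reach is approached as far as the arm can. A call with a gripper value outside its range is refused whole. "fingers" is the closure, from -1 (fully open) to 1 (shut), set as the call begins (left out, the last holds). The fingers move at their own pace and stop on an object; "newtons" is the grip in N (left out, the last holds). Time passes only in rows, so rows that do not move let the fingers close. It gives the time, the measured TCP pose, the force and the opening at its end, in the units of the state.
- env.read_state(): the state, without advancing time (a new reading comes with each control period).
- cams.grab_frame(name): name is "scene" or "top" or "wrist"; returns (picture, depth): 420x560x3 uint8, blue, green, red; 420x560 float32, mm along the optical axis (not along the pixel's ray), 0 where there is no reading.
- cams.get_calibration(name): a dict with "fx", "fy", "cx", "cy" (pixels), "R" (3x3) and "t" (3): a world point X has camera coordinates R X + t. Camera axes: x right, y down, z forward; pixel columns grow to the right and rows downward; lengths in mm; the calibration is good to about 2 mm. A picture is of the moment at which its call begins: read the wrist's pose just before it. get_calibration takes no time and is no camera call; for the wrist camera it gives the pose at the moment of the call.
- job.finish_job(): hands the job in, once; it reports no verdict.
The state is a dict: "clock": time; "joints": joint angles; "joint_vel": joint speeds; "effort": joint torques, N m; "tool_pos": TCP position; "tool_rot": TCP orientation; "force": force on the tool from outside, world axes, zero at the start; "moment": the same for the moment, N m; "grip_width": finger opening in mm.
Only numpy, scipy, OpenCV 4.12 (cv2) and the standard library are available. Lean on these libraries where they do the work, as an engineer would, in place of code of your own. Each camera call takes 0.05 s, during which the arm holds its last target. There are 200 camera calls.

## Working session

There is one attempt and no reset: what is moved stays moved. The work goes in short steps, Python scripts to look and compute and a tool call to move; the robot and the scene stay as the last step left them, time stands still between calls to the robot, and variables do not carry over. Pictures are saved under pics/ and viewed, about 8 in all and at most 12, crops included, and the job is handed in when it is done.

Besides the shell and the picture viewer there is one more tool, called as name(argument=value, ...) on one line, values as JSON. carry_out: Moves the arm, as the interface text tells. Its arguments: {"type":"object","properties":{"steps":{"type":"array"},"fingers":{"type":"number"},"newtons":{"type":"number"}},"required":["steps"]}

```bash
mkdir -p pics; ls; python3 - <<'E'
from workcell import env,cams,job
import cv2,numpy as np
s=env.read_state();print(s)
for n in("scene","top"):
    p,d=cams.grab_frame(n);cv2.imwrite(f"pics/{n}0.png",p);np.save(f"{n}0.npy",d)
    print(n,cams.get_calibration(n))
E
```

```text
pics
{'clock': 0.0, 'joints': array([ 1.01161571e+00,  3.13474965e-01,  1.49846774e+00, -2.56476145e-05,
        1.33100314e+00, -2.23409374e-01]), 'joint_vel': array([-0.00044438,  0.00074366, -0.00029248, -0.00145806, -0.0004135 ,
       -0.00153423]), 'effort': array([-2.37495202e-03, -4.12262893e+01, -2.59735715e+01, -3.71856750e-04,
        4.25237522e-03, -6.06643584e-05]), 'tool_pos': array([172.84007786, 495.40387498, 199.9107936 ]), 'tool_rot': array([-3.14026757e+00, -2.75520664e-04,  2.80582734e+00]), 'force': array([ 0.52438728,  0.33388436, -0.5577067 ]), 'moment': array([ 0.0486259 , -0.0482951 , -0.02037612]), 'grip_width': 85.29125496224572}
scene {'fx': 432.05830740927314, 'fy': 432.05830740927314, 'cx': 284.4272280961606, 'cy': 208.2234035041498, 'R': array([[-0.82224511, -0.56883865,  0.01831842],
       [-0.43182722,  0.60258524, -0.6711306 ],
       [ 0.37072661, -0.55974425, -0.74111278]]), 't': array([380.50073762, 349.83380594, 704.55108967])}
top {'fx': 511.300933966767, 'fy': 511.300933966767, 'cx': 282.6029701427753, 'cy': 207.20162201712645, 'R': array([[-4.80164225e-04, -9.99906846e-01,  1.36406753e-02],
       [-9.94519180e-01, -9.48688362e-04, -1.04549994e-01],
       [ 1.04553196e-01, -1.36161144e-02, -9.94426081e-01]]), 't': array([-96.34282778, 520.86109268, 895.26728323])}
```

View pics/scene0.png

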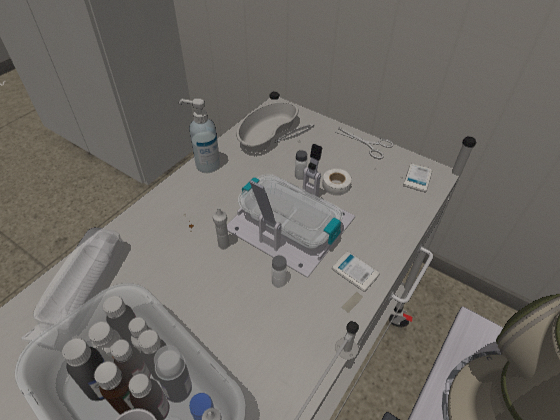

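View pics/top0.png

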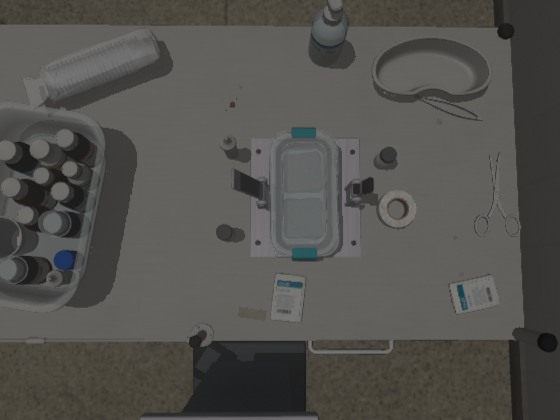

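Scene view: the strap leans back from the robot-left ears at about (262,205). The lever stands at (315,158) with the vial and tape beside it. Top view: plate corners are near (250,139), (361,138), (360,257) and (250,258), so bracket axes are roughly the world axes.

```bash
cat > h.py <<'E'
import numpy as np
from workcell import cams
def ray(c,u,v,z):  # pixel -> world at height z
    d=c["R"].T@np.array([(u-c["cx"])/c["fx"],(v-c["cy"])/c["fy"],1]);o=-c["R"].T@c["t"]
    return o+d*(z-o[2])/d[2]
def cloud(c,D):
    v,u=np.indices(D.shape);P=np.stack([(u-c["cx"])/c["fx"]*D,(v-c["cy"])/c["fy"]*D,D],-1)
    W=(P-c["t"])@c["R"];W[D==0]=np.nan;return W
E
python3 - <<'E'
from h import *
c=cams.get_calibration("top")
K=[ray(c,*p,6) for p in [(250,139),(361,138),(360,257),(250,258)]]
for k in K:print(k.round(1))
S=[ray(c,*p,6) for p in [(257,152),(353,152),(353,242),(257,242)]]
m=(np.mean(K,0)+np.mean(S,0))/2;print("centre",np.mean(K,0),np.mean(S,0))
for a in("top","scene"):
    c=cams.get_calibration(a);W=cloud(c,np.load(a+"0.npy")).reshape(-1,3);W=W[~np.isnan(W[:,0])]
    L=W-np.append(m[:2],0)
    for nm,y0,y1,zmin in(("strap",60,190,95),("lever",-130,-60,105)):
        q=L[(abs(L[:,0])<40)&(L[:,1]>y0)&(L[:,1]<y1)&(L[:,2]>zmin)]
        print(a,nm,len(q))
        for z in range(80,240,15):
            r=q[(q[:,2]>=z)&(q[:,2]<z+15)]
            if len(r):print(z,len(r),r.mean(0).round(1),r.min(0).round(0),r.max(0).round(0))
c=cams.get_calibration("top")
for n,p,z in(("drop",(229,141),115),("vial2",(224,232),74),("vial1",(388,156),74),("tape",(397,209),25),("gauze",(289,298),13)):print(n,(ray(c,*p,z)-m).round(0))
E
```

```text
[651.6 -35.5   6. ]
[ 654.1 -243.9    6. ]
[ 431.5 -238.4    6. ]
[429.8 -36.9   6. ]
centre [ 541.7472774  -138.68476762    6.        ] [ 543.02912351 -138.17386673    6.        ]
top strap 573
95 36 [ -1.1  82.  100.9] [-15.  81.  96.] [ 14.  86. 107.]
110 54 [ -1.3  85.5 118. ] [-15.  84. 111.] [ 13.  90. 125.]
125 55 [ -1.5  89.8 133. ] [-15.  88. 125.] [ 13.  94. 140.]
140 55 [ -1.8  93.8 147.7] [-15.  92. 141.] [ 13.  97. 154.]
155 61 [ -1.6  97.8 162. ] [-15.  95. 155.] [ 13. 102. 169.]
170 70 [ -1.2 102.2 177.5] [-15. 100. 170.] [ 13. 107. 184.]
185 81 [ -1.  107.  193.2] [-15. 104. 185.] [ 14. 111. 200.]
200 78 [ -1.4 111.9 207.5] [-15. 109. 200.] [ 13. 116. 215.]
215 83 [1.000e-01 1.166e+02 2.182e+02] [-14. 113. 215.] [ 14. 119. 221.]
top lever 271
95 5 [-1.000e-01 -8.110e+01  1.055e+02] [ -9. -83. 105.] [ 13. -79. 107.]
110 80 [ -1.1 -77.4 120.6] [ -9. -87. 110.] [  8. -72. 125.]
125 31 [ -1.1 -83.2 132.8] [-12. -89. 125.] [ 11. -77. 140.]
140 49 [ -2.2 -85.1 147.8] [-12. -90. 140.] [ 10. -83. 154.]
155 106 [ -0.9 -90.2 163.1] [-12. -97. 155.] [ 12. -86. 168.]
scene strap 
[... 292 characters left out ...]
 15. 108. 170.]
170 50 [ -3.5 108.5 177.7] [-16. 104. 170.] [ 14. 111. 185.]
185 55 [ -2.6 112.8 192.6] [-15. 107. 185.] [ 14. 116. 200.]
200 59 [ -2.7 116.9 207.6] [-15. 111. 200.] [ 15. 120. 215.]
215 37 [ -0.8 118.1 217. ] [-14. 115. 215.] [ 14. 121. 219.]
scene lever 244
95 6 [ -7.4 -82.2 107.1] [ -9. -87. 105.] [ -6. -78. 109.]
110 68 [ -2.  -77.2 118.9] [-10. -89. 110.] [  8. -71. 125.]
125 51 [ -1.3 -83.6 133.1] [-12. -89. 125.] [ 11. -78. 140.]
140 63 [ -2.5 -85.5 147.5] [-13. -92. 140.] [ 11. -81. 155.]
155 56 [ -2.  -88.2 160.8] [-12. -95. 155.] [  9. -84. 165.]
drop [ 79. 132. 109.]
vial2 [-69. 143.  68.]
vial1 [  63. -140.   68.]
tape [ -24. -166.   19.]
gauze [-184.   31.    7.]
```

Bracket centre is at about world (542, -138.5) with yaw near 0. The strap sits at about 1.86 rad and the lever at about 1.65 rad, and the heights and lengths agree with the given sizes. I'll close the fingers, rise and turn so tool x is world +y and tool y is world +x.

carry_out(steps=[[0,0,-0.012,0,0,7.08],[0,0,-0.012,0,0,7.08],[0,0,-0.012,0,0,7.08],[0,0,-0.012,0,0,7.08],[0,0,-0.012,0,0,7.08]], fingers=1, newtons=30)

```text
clock: 0.52
tool_pos: [172.9, 495.5, 260.7]
tool_rot: [-3.141, 0.0, 2.182]
force: [-1.2, 0.3, -0.9]
grip_width: 25.7
```

carry_out(steps=[[0,0,0,0,0,7.08],[0,0,0,0,0,7.08],[0,0,0,0,0,7.08],[0,0,0,0,0,7.08],[0,0,0,0,0,7.08]])

```text
clock: 0.93
tool_pos: [172.9, 495.5, 260.1]
tool_rot: [-3.141, 0.001, 1.564]
force: [-0.1, -1.4, 1.2]
grip_width: -0.3
```

carry_out(steps=[[-0.031,0.0245,0,0,0,0],[-0.031,0.0245,0,0,0,0],[-0.031,0.0245,0,0,0,0],[-0.031,0.0245,0,0,0,0],[-0.031,0.0245,0,0,0,0]])

```text
clock: 1.35
tool_pos: [295.9, 339.0, 260.3]
tool_rot: [-3.141, 0.0, 1.571]
force: [1.0, -0.5, 0.0]
grip_width: 0.1
```

carry_out(steps=[[-0.031,0.0245,0,0,0,0],[-0.031,0.0245,0,0,0,0],[-0.031,0.0245,0,0,0,0],[-0.031,0.0245,0,0,0,0],[-0.031,0.0245,0,0,0,0]])

```text
clock: 1.77
tool_pos: [418.5, 183.7, 260.4]
tool_rot: [-3.141, -0.0, 1.57]
force: [0.0, 0.5, 0.1]
grip_width: 0.2
```

carry_out(steps=[[-0.031,0.0245,0,0,0,0],[-0.031,0.0245,0,0,0,0],[-0.031,0.0245,0,0,0,0],[-0.031,0.0245,0,0,0,0],[0,0,0,0,0,0]])

```text
clock: 2.18
tool_pos: [518.3, 56.5, 259.1]
tool_rot: [-3.14, 0.001, 1.565]
force: [-0.2, 0.1, -0.6]
grip_width: -0.1
```

carry_out(steps=[[-0.021,0.0115,0,0,0,0],[-0.0205,0.0115,0,0,0,0],[0,0,0.03,0,0,0],[0,0,0.03,0,0,0],[0,0,0.03,0,0,0]])

```text
clock: 2.6
tool_pos: [538.5, 19.8, 169.1]
tool_rot: [3.142, -0.0, 1.57]
force: [0.5, 0.4, -0.7]
grip_width: 0.1
```

```bash
python3 - <<'E'
from workcell import env,cams
import cv2
p,d=cams.grab_frame("scene");cv2.imwrite("pics/s1.png",cv2.resize(p[100:300,160:400],None,fx=3,fy=3));print(env.read_state()["tool_pos"])
E
```

```text
[535.64463335  20.44228006 163.06045353]
```

View pics/s1.png

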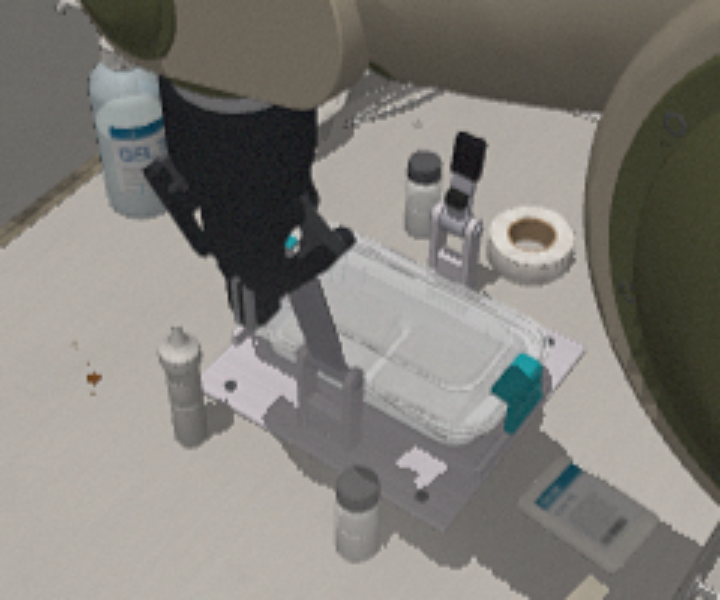

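The closed fingertip is behind the strap, clear of the dropper and the vial. I'll raise it to about 183 mm and push it towards -y until the strap is upright.

carry_out(steps=[[0,0.005,-0.02,0,0,0],[-0.01,0,0,0,0,0],[-0.01,0,0,0,0,0],[-0.01,0,0,0,0,0],[0,0,0,0,0,0]])

```text
clock: 3.07
tool_pos: [543.4, -12.0, 190.4]
tool_rot: [-3.141, 0.0, 1.568]
force: [-0.4, -0.6, 0.3]
grip_width: -0.0
```

carry_out(steps=[[-0.01,0,0,0,0,0],[-0.01,0,0,0,0,0],[-0.01,0,0,0,0,0],[-0.01,0,0,0,0,0],[0,0,0,0,0,0]])

```text
clock: 3.48
tool_pos: [543.6, -52.1, 190.3]
tool_rot: [-3.141, 0.0, 1.568]
force: [-0.1, 0.4, -0.8]
grip_width: -0.1
```

```bash
python3 - <<'E'
from workcell import env,cams
import cv2
p,d=cams.grab_frame("scene");cv2.imwrite("pics/s2.png",cv2.resize(p[100:300,160:400],None,fx=3,fy=3));print(env.read_state()["tool_pos"])
E
```

```text
[543.60099087 -51.09339913 190.38438041]
```

View pics/s2.png

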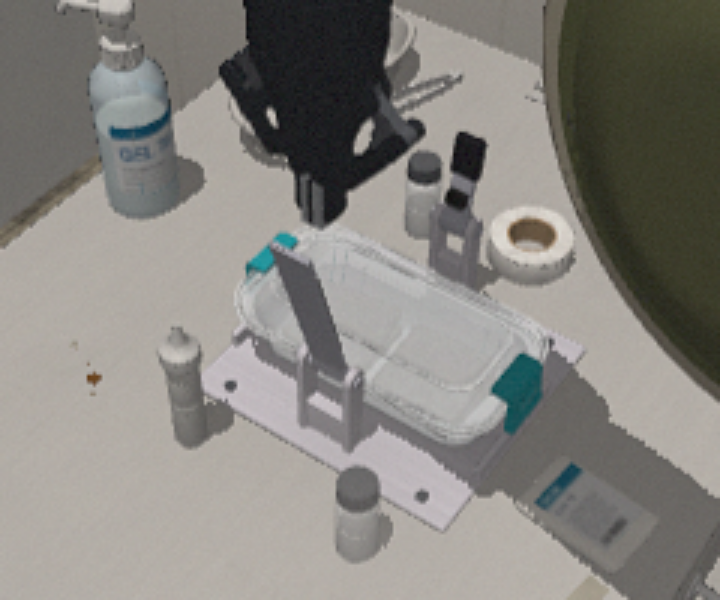

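```bash
python3 - <<'E'
from h import *
from workcell import env
import cv2
c=cams.get_calibration("scene")
P=lambda X:((lambda q:(c["fx"]*q[0]/q[2]+c["cx"],c["fy"]*q[1]/q[2]+c["cy"]))(c["R"]@np.array(X)+c["t"]))
for X in([543.6,-51,190],[542,-18,219],[542,-64,78],[542,-230,165]):print(X,P(X),((np.array(P(X))-[160,100])*3).round())
p,d=cams.grab_frame("scene");W=cloud(c,d)
for u,v in((265,170),(263,165),(256,184),(257,190),(262,205),(268,220)):print(u,v,W[v,u].round(0))
p,d=cams.grab_frame("wrist");cv2.imwrite("pics/w1.png",p)
E
```

```text
[543.6, -51, 190] (np.float64(265.9322949975045), np.float64(184.73539364595766)) [318. 254.]
[542, -18, 219] (np.float64(255.22861124541757), np.float64(184.10940763473548)) [286. 252.]
[542, -64, 78] (np.float64(271.0661613060025), np.float64(220.38547064374583)) [333. 361.]
[542, -230, 165] (np.float64(316.97545351329745), np.float64(144.95143675216843)) [471. 135.]
265 170 [537. -40. 239.]
263 165 [541. -40. 248.]
256 184 [544. -22. 215.]
257 190 [543. -24. 199.]
262 205 [545. -39. 145.]
268 220 [543. -55.  88.]
```

View pics/w1.png

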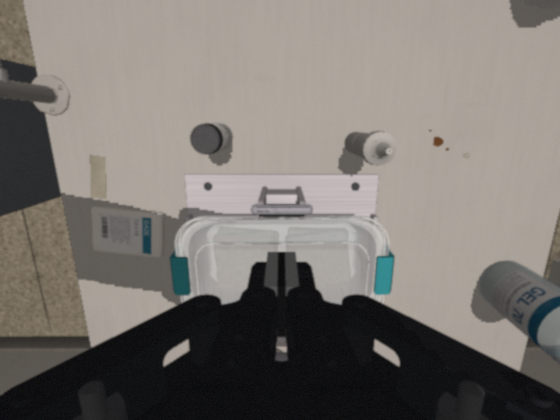

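The picture disagrees with the state. The finger looks as if it has passed over the strap's top, and the strap hasn't moved. I'll check where the fingertip really is.

```bash
python3 - <<'E'
from h import *
from workcell import env
s=env.read_state();print(s["tool_pos"],s["joints"])
for n in("scene","wrist"):
    c=cams.get_calibration(n);p,d=cams.grab_frame(n);W=cloud(c,d)
    q=c["R"]@s["tool_pos"]+c["t"];print(n,"TCP px",c["fx"]*q[0]/q[2]+c["cx"],c["fy"]*q[1]/q[2]+c["cy"],"depth",q[2])
    if n=="scene":
        for v in range(150,192,4):print(v,[W[v,u].round(0).tolist() for u in(259,263,267,271)])
    else:
        print("cam pos",-c["R"].T@c["t"])
        for v in range(195,400,12):print(v,[W[v,u].round(0).tolist() for u in(270,282,295)])
E
```

```text
[543.62060209 -50.04654414 190.4502721 ] [-3.06569702e-01  3.66607011e-01  1.44980843e+00  1.66472543e-04
  1.32529214e+00 -3.05656457e-01]
scene TCP px 265.61198796677 184.85347368070973 depth 792.9538488406884
150 [[548.0, -39.0, 279.0], [535.0, -33.0, 289.0], [526.0, -33.0, 294.0], [527.0, -44.0, 286.0]]
154 [[548.0, -40.0, 269.0], [539.0, -39.0, 275.0], [531.0, -38.0, 279.0], [530.0, -49.0, 272.0]]
158 [[550.0, -41.0, 259.0], [539.0, -39.0, 266.0], [531.0, -39.0, 269.0], [527.0, -45.0, 268.0]]
162 [[549.0, -40.0, 251.0], [540.0, -39.0, 256.0], [532.0, -39.0, 260.0], [529.0, -47.0, 257.0]]
166 [[552.0, -43.0, 238.0], [540.0, -39.0, 247.0], [535.0, -44.0, 246.0], [528.0, -46.0, 248.0]]
170 [[552.0, -43.0, 228.0], [540.0, -38.0, 238.0], [536.0, -44.0, 236.0], [529.0, -47.0, 237.0]]
174 [[698.0, -228.0, -3.0], [541.0, -39.0, 227.0], [534.0, -42.0, 229.0], [673.0, -244.0, -2.0]]
178 [[646.0, -160.0, 65.0], [639.0, -166.0, 64.0], [631.0, -171.0, 65.0], [623.0, -176.0, 65.0]]
182 [[637.0, -149.0, 66.0], [627.0, -151.0, 70.0], [nan, nan, nan], [614.0, -163.0, 68.0]]
186 [[536.0, -20.0, 2
[... 915 characters left out ...]
.0, 257.0], [549.0, -37.0, 263.0]]
303 [[540.0, -37.0, 271.0], [544.0, -46.0, 257.0], [549.0, -38.0, 270.0]]
315 [[540.0, -37.0, 277.0], [544.0, -50.0, 258.0], [548.0, -38.0, 276.0]]
327 [[541.0, -39.0, 282.0], [544.0, -56.0, 257.0], [548.0, -36.0, 286.0]]
339 [[540.0, -52.0, 270.0], [545.0, -218.0, 55.0], [548.0, -40.0, 286.0]]
351 [[540.0, -56.0, 271.0], [545.0, -280.0, -1.0], [548.0, -43.0, 286.0]]
363 [[541.0, -39.0, 296.0], [544.0, -39.0, 296.0], [547.0, -39.0, 296.0]]
375 [[541.0, -38.0, 301.0], [544.0, -38.0, 301.0], [547.0, -38.0, 301.0]]
387 [[541.0, -38.0, 305.0], [544.0, -38.0, 304.0], [547.0, -40.0, 303.0]]
399 [[541.0, -39.0, 307.0], [544.0, -38.0, 307.0], [547.0, -38.0, 308.0]]
```

Both cameras put the true fingertip at z ≈ 224 mm, while the state says 190. So the reported z is about 34 mm too low, and the finger passed just above the strap without touching it. I'll go back over the strap, come down behind it and re-measure the offset.

carry_out(steps=[[0,0,-0.02,0,0,0],[0.025,0,0,0,0,0],[0.025,0,0,0,0,0],[0.025,0,0,0,0,0],[0,0,0.02,0,0,0]])

```text
clock: 4.15
tool_pos: [545.0, 28.6, 193.7]
tool_rot: [3.135, -0.0, 1.574]
force: [0.3, -0.0, -0.4]
grip_width: 0.0
```

carry_out(steps=[[0,0,0.02,0,0,0],[0,0,0.02,0,0,0],[0,0,0,0,0,0],[0,0,0,0,0,0]])

```text
clock: 4.48
tool_pos: [543.4, 25.3, 150.5]
tool_rot: [-3.14, -0.0, 1.571]
force: [0.4, -0.2, 0.1]
grip_width: -0.3
```

```bash
cat >> h.py <<'E'
def tip():
    from workcell import env
    s=env.read_state();n="wrist";c=cams.get_calibration(n);p,d=cams.grab_frame(n);W=cloud(c,d)
    T=s["tool_pos"];m=(abs(W[...,0]-T[0])<16)&(abs(W[...,1]-T[1])<16)&(W[...,2]>T[2]-20)&(W[...,2]<T[2]+90)
    q=W[m];print("TCP",T.round(1),"tip lowest z",np.percentile(q[:,2],[0,2,10]).round(1),"y range",np.percentile(q[:,1],[2,98]).round(1),"x",np.percentile(q[q[:,2]<q[:,2].min()+15][:,0],[2,98]).round(1),"F",s["force"].round(1))
def strap(n="scene"):
    c=cams.get_calibration(n);p,d=cams.grab_frame(n);L=cloud(c,d).reshape(-1,3)-[542,-138.5,0]
    q=L[(abs(L[:,0])<13)&(L[:,1]>-75)&(L[:,1]<150)&(L[:,2]>76)];r=np.hypot(q[:,1]-74,q[:,2]-78)
    q=q[(r>30)&(r<150)];a=np.arctan2(q[:,2]-78,74-q[:,1]);h,e=np.histogram(a,np.arange(-.1,2.3,.1));print(n,"strap angle hist",[(round(x,1),int(k)) for x,k in zip(e,h) if k>8])
E
python3 -c "
from h import *
tip();strap()"
```

```text
TCP [543.4  25.3 150.5] tip lowest z [183.8 187.7 195.6] y range [17.5 39.1] x [531.1 556.8] F [ 0.4 -0.2  0.1]
scene strap angle hist [(np.float64(0.0), 31), (np.float64(0.1), 24), (np.float64(1.8), 23), (np.float64(1.9), 118), (np.float64(2.0), 27)]
```

The offset is constant at +33.5 mm, so the tip is now at 184 mm behind the strap. Pushing.

carry_out(steps=[[-0.012,0,0,0,0,0],[-0.012,0,0,0,0,0],[-0.008,0,0,0,0,0],[-0.008,0,0,0,0,0],[-0.008,0,0,0,0,0]])

```text
clock: 5.0
tool_pos: [544.2, -24.2, 152.2]
tool_rot: [3.139, 0.0, 1.569]
force: [-5.3, 3.7, 18.1]
grip_width: 0.0
```

carry_out(steps=[[-0.008,0,0,0,0,0],[-0.008,0,0,0,0,0],[-0.008,0,0,0,0,0],[-0.006,0,0,0,0,0],[0,0,0,0,0,0]])

```text
clock: 5.42
tool_pos: [543.7, -54.6, 150.8]
tool_rot: [3.141, 0.0, 1.569]
force: [0.5, -0.3, -0.4]
grip_width: -0.1
```

```bash
python3 -c "
from h import *
tip();strap()"
```

```text
TCP [543.7 -54.6 150.8] tip lowest z [130.8 134.6 188.4] y range [-68.7 -40.8] x [530.  558.7] F [ 0.5 -0.3 -0.4]
scene strap angle hist [(np.float64(0.0), 28), (np.float64(0.1), 31), (np.float64(1.5), 156), (np.float64(1.6), 134), (np.float64(1.7), 174)]
```

carry_out(steps=[[-0.014,0,0.0025,0,0,0],[-0.01,0,0.0025,0,0,0],[-0.01,0,0.003,0,0,0],[-0.0095,0,0.004,0,0,0],[-0.0095,0,0.005,0,0,0]])

```text
clock: 5.93
tool_pos: [543.5, -107.2, 132.9]
tool_rot: [-3.141, -0.0, 1.57]
force: [0.2, 1.2, -0.3]
grip_width: -0.0
```

carry_out(steps=[[-0.0085,0,0.006,0,0,0],[-0.0085,0,0.007,0,0,0],[-0.0075,0,0.008,0,0,0],[-0.0065,0,0.008,0,0,0],[0,0,0,0,0,0]])

```text
clock: 6.35
tool_pos: [542.8, -138.0, 102.5]
tool_rot: [-3.139, -0.001, 1.569]
force: [-0.6, -0.7, -0.6]
grip_width: -0.0
```

```bash
python3 -c "
from h import *
import cv2
tip();strap()
p,d=cams.grab_frame('scene');cv2.imwrite('pics/s3.png',cv2.resize(p[100:300,160:400],None,fx=3,fy=3))"
```

```text
TCP [ 542.8 -138.   102.5] tip lowest z [115.  117.5 120.2] y range [-145.4 -123.1] x [529.6 558.2] F [-0.6 -0.7 -0.6]
scene strap angle hist [(np.float64(0.0), 25), (np.float64(0.1), 22), (np.float64(0.5), 236), (np.float64(0.6), 128), (np.float64(0.7), 36), (np.float64(0.8), 57), (np.float64(0.9), 69), (np.float64(1.0), 85), (np.float64(1.1), 79)]
```

View pics/s3.png

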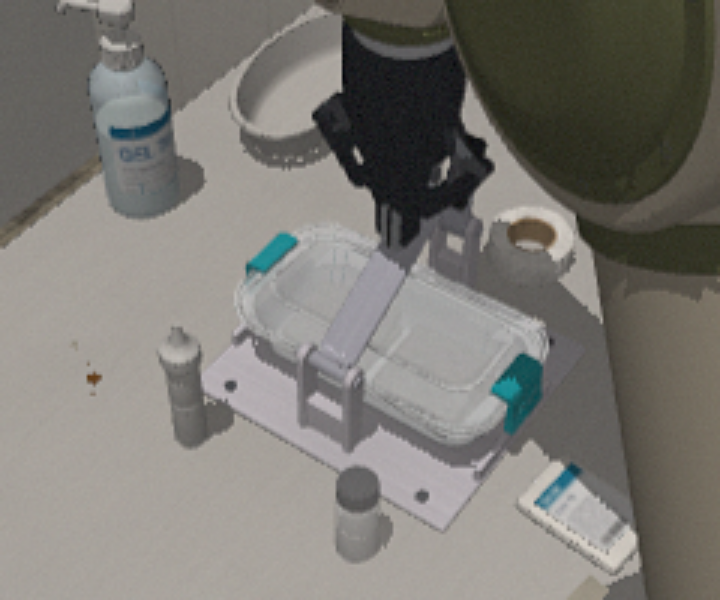

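The strap follows the finger and is at about 0.55 rad. I'll press it down the rest of the way.

carry_out(steps=[[-0.005,0,0.009,0,0,0],[-0.005,0,0.009,0,0,0],[-0.003,0,0.009,0,0,0],[-0.002,0,0.009,0,0,0],[0,0,0.008,0,0,0]])

```text
clock: 6.92
tool_pos: [543.3, -152.5, 59.2]
tool_rot: [-3.141, -0.0, 1.57]
force: [0.1, -0.2, -0.1]
grip_width: 0.2
```

carry_out(steps=[[0,0,0.005,0,0,0],[0,0,0.004,0,0,0],[0,0,0.002,0,0,0],[0,0,0.001,0,0,0],[0,0,0,0,0,0]])

```text
clock: 7.33
tool_pos: [543.6, -152.0, 48.8]
tool_rot: [3.141, 0.0, 1.57]
force: [-0.0, 0.2, -0.8]
grip_width: -0.1
```

```bash
python3 -c "
from h import *
tip();strap()"
```

```text
TCP [ 543.6 -152.    48.8] tip lowest z [66.  77.5 78.4] y range [-159.3 -137.1] x [527.9 558.6] F [-0.   0.2 -0.8]
scene strap angle hist [(np.float64(-0.1), 102), (np.float64(0.0), 170), (np.float64(0.1), 49), (np.float64(0.2), 29), (np.float64(0.3), 31), (np.float64(0.4), 29), (np.float64(0.5), 49), (np.float64(0.6), 32), (np.float64(0.7), 37), (np.float64(0.8), 68), (np.float64(0.9), 79), (np.float64(1.1), 13), (np.float64(1.2), 36)]
```

carry_out(steps=[[0,0,0.001,0,0,0],[0,0,0.001,0,0,0],[0,0,0.001,0,0,0],[0,0,0,0,0,0]])

```text
clock: 7.77
tool_pos: [544.0, -152.1, 48.3]
tool_rot: [3.14, 0.001, 1.571]
force: [-9.3, 3.2, 23.3]
grip_width: 0.0
```

carry_out(steps=[[0,0,0.001,0,0,0],[0,0,0.001,0,0,0],[0,0,0,0,0,0]])

```text
clock: 8.02
tool_pos: [544.2, -152.1, 47.9]
tool_rot: [3.139, 0.001, 1.571]
force: [-13.5, 7.7, 38.6]
grip_width: 0.3
```

The strap is against its hard stop (force rises while z stays put). I'll lift off, go over the lever and come down on its outer side.

carry_out(steps=[[0,0,-0.02,0,0,0],[0,0,-0.033,0,0,0],[0,0,-0.033,0,0,0],[0,0,-0.035,0,0,0],[0,0,-0.035,0,0,0]])

```text
clock: 8.43
tool_pos: [543.3, -151.9, 201.2]
tool_rot: [3.141, 0.0, 1.57]
force: [-0.3, 0.1, -0.4]
grip_width: 0.1
```

carry_out(steps=[[-0.03,0,0,0,0,0],[-0.03,0,0,0,0,0],[-0.03,0,0,0,0,0],[-0.03,0,0,0,0,0],[0,0,0,0,0,0]])

```text
clock: 8.85
tool_pos: [542.8, -276.7, 198.9]
tool_rot: [-3.141, 0.001, 1.566]
force: [-0.4, 0.1, -1.7]
grip_width: -0.1
```

```bash
python3 - <<'E'
from h import *
import cv2
tip();strap()
p,d=cams.grab_frame('wrist');cv2.imwrite('pics/w4.png',p)
for n in('scene','wrist'):
    c=cams.get_calibration(n);p,d=cams.grab_frame(n);L=cloud(c,d).reshape(-1,3)-[542,-138.5,0]
    q=L[(abs(L[:,0])<14)&(L[:,1]>-125)&(L[:,1]<-60)&(L[:,2]>100)&(L[:,2]<180)]
    for z in range(105,180,15):
        r=q[(q[:,2]>=z)&(q[:,2]<z+15)]
        if len(r):print(n,z,len(r),r.mean(0).round(1),r.min(0).round(0),r.max(0).round(0))
    q=L[(abs(L[:,0])<13)&(L[:,1]>-65)&(L[:,1]<60)&(L[:,2]>60)&(L[:,2]<100)]
    print(n,'strap z by y',[(y,np.median(q[(q[:,1]>=y)&(q[:,1]<y+15),2]).round(1)) for y in range(-65,60,25)])
E
```

```text
TCP [ 542.8 -276.7  198.9] tip lowest z [232.4 236.  244. ] y range [-284.3 -262.8] x [530.4 556.1] F [-0.4  0.1 -1.7]
scene strap angle hist [(np.float64(-0.1), 194), (np.float64(0.0), 253), (np.float64(0.1), 26)]
scene 105 39 [ -3.  -76.1 114.6] [-10. -86. 105.] [  8. -71. 120.]
scene 120 61 [ -1.  -80.9 125.7] [-10. -89. 120.] [ 10. -72. 135.]
scene 135 62 [ -1.5 -84.5 142. ] [-13. -89. 136.] [ 11. -81. 150.]
scene 150 80 [ -1.7 -87.8 158.1] [-12. -95. 150.] [ 10. -84. 165.]
scene strap z by y [(-65, np.float64(78.0)), (-40, np.float64(78.1)), (-15, np.float64(77.9)), (10, np.float64(77.9)), (35, np.float64(77.8))]
wrist 105 49 [  2.3 -73.6 115.5] [ -6. -81. 108.] [ 11. -72. 120.]
wrist 120 278 [  2.1 -77.8 122.5] [ -7. -83. 120.] [ 12. -73. 135.]
wrist 135 159 [  2.1 -83.5 142.8] [-10. -88. 135.] [ 14. -82. 150.]
wrist 150 603 [  2.1 -89.4 161.2] [-10. -96. 150.] [ 14. -84. 165.]
wrist 165 13 [ 1.000e-01 -9.080e+01  1.653e+02] [ -7. -92. 165.] [  8. -90. 166.]
wrist strap z by y [(-65, np.float64(78.3)), (-40, np.float64(78.3)), (-15, np.float64(78.3)), (10, np.float64(78.2)), (35, np.float64(nan))]
  return _methods._mean(a, axis=axis, dtype=dtype,
  ret = ret.dtype.type(ret / rcount)
```

View pics/w4.png

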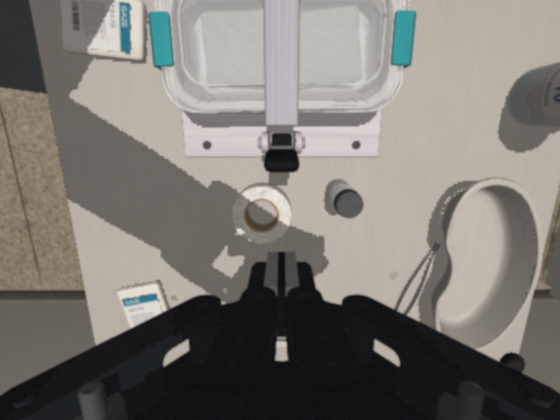

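The wrist view shows the strap flat along the lid, with a uniform measured height along its length. The lever still stands at (282,155), and the tape and vial are undisturbed. Descending outside the lever, then pushing.

carry_out(steps=[[0,0,0.03,0,0,0],[0,0,0.03,0,0,0],[0,0,0.023,0,0,0],[0.008,0,0,0,0,0],[0.008,0,0,0,0,0]])

```text
clock: 9.52
tool_pos: [543.5, -254.7, 116.6]
tool_rot: [-3.141, -0.001, 1.571]
force: [0.5, 0.3, 0.4]
grip_width: 0.2
```

carry_out(steps=[[0.007,0,0,0,0,0],[0.007,0,0,0,0,0],[0.007,0,0,0,0,0],[0.007,0,0,0,0,0],[0,0,0,0,0,0]])

```text
clock: 9.93
tool_pos: [544.0, -227.0, 117.5]
tool_rot: [3.14, 0.001, 1.571]
force: [-0.0, -0.4, 0.3]
grip_width: -0.1
```

```bash
cat >> h.py <<'E'
def lever():
    c=cams.get_calibration("scene");p,d=cams.grab_frame("scene");L=cloud(c,d).reshape(-1,3)-[542,-138.5,0]
    q=L[(abs(L[:,0])<14)&(L[:,1]>-130)&(L[:,1]<-8)&(L[:,2]>84)]
    for z in range(85,190,10):
        r=q[(q[:,2]>=z)&(q[:,2]<z+10)]
        if len(r):print(z,len(r),r.mean(0).round(1),r.min(0).round(0),r.max(0).round(0))
E
python3 -c "
from h import *
tip();lever()"
```

```text
TCP [ 544.  -227.   117.5] tip lowest z [ 97.5  99.1 161.4] y range [-234.5 -212. ] x [528.3 559.5] F [-0.  -0.4  0.3]
85 41 [ -0.  -72.6  90.9] [-14. -79.  86.] [ 13. -70.  95.]
95 37 [ -3.2 -76.   97.8] [-14. -88.  95.] [ 14. -70. 103.]
105 21 [ -4.8 -70.  110.9] [-10. -77. 105.] [  5. -65. 115.]
115 44 [ -1.3 -69.8 119.5] [ -9. -77. 115.] [  8. -64. 124.]
125 23 [ -1.3 -71.4 130.1] [-10. -74. 125.] [ 10. -68. 135.]
135 29 [ -1.9 -69.6 139.8] [-12. -74. 136.] [ 10. -67. 144.]
145 41 [ -2.4 -70.1 149.8] [-12. -84. 145.] [ 10. -67. 155.]
155 87 [ -2.3 -75.  161. ] [-14. -94. 155.] [ 14. -66. 165.]
165 56 [ -3.5 -81.  169.7] [-14. -95. 165.] [ 13. -68. 175.]
175 46 [ -2.9 -81.6 179.1] [-14. -93. 175.] [ 12. -77. 185.]
185 48 [ -1.1 -78.3 190.7] [-14. -87. 185.] [ 13. -74. 195.]
```

carry_out(steps=[[0.007,0,0.0025,0,0,0],[0.0055,0,0.002,0,0,0],[0.0055,0,0.0025,0,0,0],[0.005,0,0.003,0,0,0],[0.005,0,0.0035,0,0,0]])

```text
clock: 10.45
tool_pos: [543.6, -199.5, 102.9]
tool_rot: [3.141, -0.0, 1.57]
force: [0.8, -0.8, 5.3]
grip_width: 0.2
```

carry_out(steps=[[0.004,0,0.004,0,0,0],[0.004,0,0.004,0,0,0],[0.0035,0,0.005,0,0,0],[0.003,0,0.005,0,0,0],[0,0,0,0,0,0]])

```text
clock: 10.87
tool_pos: [543.1, -184.5, 83.7]
tool_rot: [-3.14, -0.001, 1.571]
force: [1.2, -0.7, 0.1]
grip_width: 0.1
```

```bash
python3 -c "
from h import *
import cv2
tip();lever()
p,d=cams.grab_frame('scene');cv2.imwrite('pics/s5.png',cv2.resize(p[100:300,160:400],None,fx=3,fy=3))"
```

```text
TCP [ 543.1 -184.5   83.7] tip lowest z [ 63.7 109.5 115.3] y range [-192.8 -170. ] x [527.2 558.8] F [ 1.2 -0.7  0.1]
85 16 [ -8.8 -64.6  91.5] [-13. -74.  86.] [ -5. -50.  95.]
95 56 [ -7.  -71.6  99.6] [-14. -89.  95.] [  2. -38. 105.]
105 39 [ -6.3 -34.2 111.5] [-12. -59. 105.] [  9. -12. 115.]
115 105 [ -1.  -25.  119.2] [-13. -52. 115.] [ 12. -10. 125.]
125 45 [ -3.1 -39.3 129.6] [-14. -51. 125.] [ 13. -34. 135.]
135 49 [ -4.1 -39.7 139.7] [-14. -54. 135.] [ 13. -35. 145.]
145 38 [ -2.  -37.7 149.9] [-14. -46. 145.] [ 10. -34. 154.]
155 51 [ -0.2 -37.  160.8] [-14. -53. 155.] [ 13. -32. 165.]
165 44 [ -1.1 -38.3 168.9] [-14. -57. 165.] [ 13. -33. 175.]
175 36 [  1.  -33.7 180.9] [-14. -45. 175.] [ 14. -28. 184.]
185 48 [  1.3 -31.5 190. ] [-14. -38. 185.] [ 13. -28. 195.]
```

View pics/s5.png

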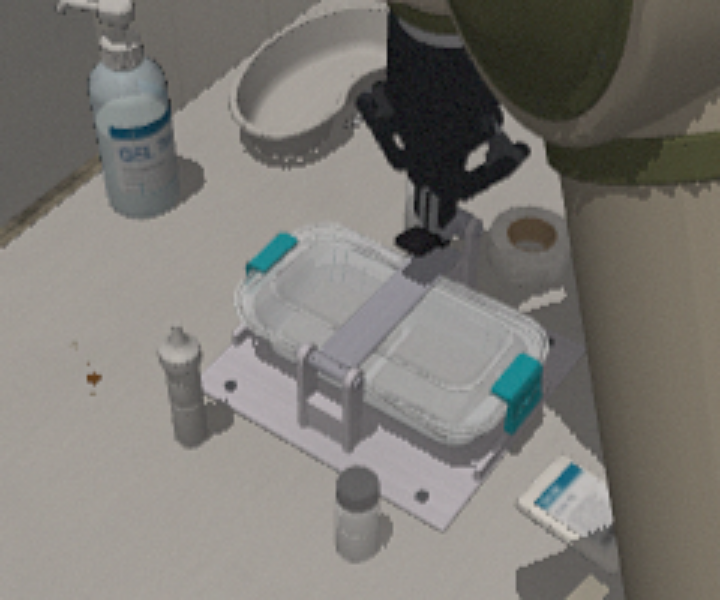

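The lever is about 0.4 rad from down and follows the finger. Pressing the remaining 20 mm or so.

carry_out(steps=[[0.002,0,0.005,0,0,0],[0.002,0,0.005,0,0,0],[0.001,0,0.004,0,0,0],[0,0,0.003,0,0,0],[0,0,0,0,0,0]])

```text
clock: 11.43
tool_pos: [543.4, -180.2, 67.2]
tool_rot: [-3.141, -0.001, 1.57]
force: [0.3, 0.3, 0.4]
grip_width: -0.2
```

carry_out(steps=[[0,0,0.001,0,0,0],[0,0,0.001,0,0,0],[0,0,0.001,0,0,0],[0,0,0,0,0,0]])

```text
clock: 11.77
tool_pos: [543.5, -180.3, 65.9]
tool_rot: [-3.142, -0.0, 1.57]
force: [-3.8, 4.4, 10.9]
grip_width: 0.2
```

carry_out(steps=[[0,0,0.001,0,0,0],[0,0,0.001,0,0,0],[0,0,0.001,0,0,0],[0,0,0,0,0,0]])

```text
clock: 12.1
tool_pos: [543.8, -180.4, 65.4]
tool_rot: [3.14, 0.001, 1.571]
force: [-10.8, 6.9, 30.6]
grip_width: 0.1
```

The lever is at its stop. I'll lift off, back away towards the robot and check.

carry_out(steps=[[0,0,-0.01,0,0,0],[0,0,-0.03,0,0,0],[0,0,-0.035,0,0,0],[0,0,-0.035,0,0,0],[0,0,-0.035,0,0,0]])

```text
clock: 12.52
tool_pos: [543.1, -180.5, 208.4]
tool_rot: [-3.141, -0.0, 1.57]
force: [0.2, -0.7, -0.9]
grip_width: 0.1
```

carry_out(steps=[[-0.02,-0.02,-0.02,0,0,0],[-0.03,-0.02,0,0,0,0],[-0.03,-0.02,0,0,0,0],[-0.03,-0.02,0,0,0,0],[0,0,0,0,0,0]])

```text
clock: 12.93
tool_pos: [460.4, -294.9, 226.6]
tool_rot: [-3.14, 0.001, 1.565]
force: [0.0, -0.2, 0.6]
grip_width: 0.0
```

```bash
python3 - <<'E'
from h import *
import cv2
strap();lever()
for n in('scene','wrist'):
    c=cams.get_calibration(n);p,d=cams.grab_frame(n);L=cloud(c,d).reshape(-1,3)-[542,-138.5,0]
    for nm,w,a,b,lo,hi in(('strap',13,-10,60,60,100),('lever',8,-75,-14,85,130)):
        q=L[(abs(L[:,0])<w)&(L[:,1]>a)&(L[:,1]<b)&(L[:,2]>lo)&(L[:,2]<hi)]
        if len(q)>20:print(n,nm,len(q),'slope',np.polyfit(q[:,1],q[:,2],1).round(3),'z',np.percentile(q[:,2],[5,50,95]).round(1))
p,d=cams.grab_frame('scene');cv2.imwrite('pics/s6.png',cv2.resize(p[100:300,160:400],None,fx=3,fy=3))
E
```

```text
scene strap angle hist [(np.float64(-0.1), 142), (np.float64(0.0), 173), (np.float64(0.1), 240), (np.float64(0.2), 11)]
85 135 [ -2.4 -42.2  93. ] [-13. -77.  86.] [14. -8. 95.]
95 164 [ -0.1 -51.4  96.9] [-14. -86.  95.] [ 14.  -8. 103.]
scene strap 364 slope [-0.087 80.436] z [67.  78.2 91.3]
scene lever 148 slope [1.5000e-02 9.5711e+01] z [92.7 95.  97.6]
wrist strap 1252 slope [-0.224 80.347] z [66.6 78.2 94.1]
wrist lever 1328 slope [1.4000e-02 9.5695e+01] z [93.  95.1 97.1]
```

View pics/s6.png

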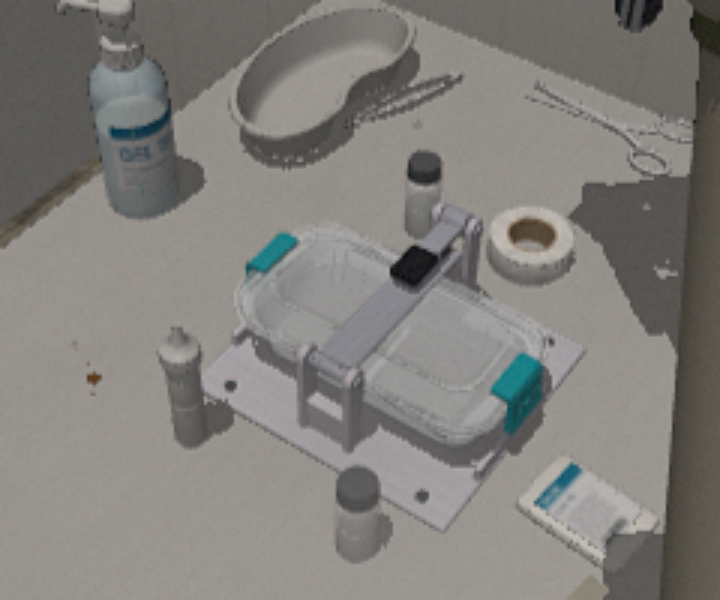

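The final view shows the strap flat with the lever folded over its end. The lever's slope is about 0.015 rad and the strap's height is unchanged. The box and bystanders are in place, and the arm is clear.

```bash
python3 -c "
from workcell import job
print(job.finish_job())"
```

```text
the job is handed in; nothing more can be done
None
```

The gauze box is fastened: I pushed the strap over and down to its stop with the closed fingertip. Then I pushed the cam lever over from outside and down onto the strap's end, lifted clear and handed in at about 13 s. No verdict was reported.

**Last checks:**
- **Lever:** it lies flat, with a measured slope of about 0.015 rad in both cameras.
- **Strap:** its surface was a uniform 78 mm along its length before the lever went down, and the median is unchanged since. The final slope fits (-0.09 and -0.22) disagree. I put that down to stray points from the lever's grip and the lid, and did not refit them.
- **Box and bystanders:** they look unmoved in the final picture. I did not measure the box's distance from its seat.

**Disagreements on the way:**
- **Height reading:** the reported tool height was about 34 mm below the fingertip seen by the cameras, so my first push passed just over the strap without touching it. I corrected for the offset and went again.
- **Forces:** readings rose to about 18 N for a moment while tipping the strap, and to 39 N and 31 N while pressing the strap and lever onto their stops. That is firmer than the pushes needed to be, but under the limits.

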